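# Close and clip down the spice stall's stock box

## Robot

A 6-joint arm with a two-finger parallel gripper is mounted at the origin on the work surface. World frame = base frame: x ahead of the robot, y to its left, z up, the work surface at z = 0. Lengths are in mm, angles in degrees, forces in N, time in s.
With the tool pointing down it reaches from about 200 to 875 mm from the base axis. Payload 3.4 kg.
Tool frame: the origin (TCP) lies midway between the tips of the shut fingers; the grasp point (between the pads) lies 19 mm behind it; z points along the fingers, y is the line along which they close (so a half turn about z gives the same grasp; the last joint's range is limited). The gripper opens to 94 mm and grips with 3 to 60 N. Pads are 16 mm wide; open, the fingers measure 119 mm over their backs; the gripper's body (75 mm by 177 mm) begins 78 mm behind the grasp point.
Start: joints at [67.323, 15.808, 86.224, -0, 77.962, -6.933], TCP at [156.046, 553.458, 205.493] pointing down, gripper open.
Joint ranges: [-165.64, 165.64], [-43.16, 119.46], [12.63, 154.43], [-67.54, 247.53], [6.08, 155.33], [-154.97, 154.97]. Speed limits (degrees/s): [147.25, 147.25, 180, 180, 180, 180].

## Interface

Orientations are given as a 3x3 rotation matrix whose columns are the frame's x, y, z axes.
In Python, from plant import manip, cams gives the robot as it stands.
- The arm moves only by the tool play_rows, never from a script. Its argument "plan" is one flat list of numbers, 7 for each row, row after row: the turn, a rotation vector about the world's x, y, z each as a share of 5 degrees, from -1 to 1, then the shift along the world's x, y, z each as a share of 20 mm, from -1 to 1, then the gripper's target within -1 to 1 (fully open at 1, half-way at 0, shut at -1). A call has 1 to 20 rows; each row shifts and turns the commanded pose from where the row before left it; what a row does not reach is not made up. A row lasts 1/12 s, in which the tool goes at most 41.7 mm and 7.16 degrees, less where a joint would pass 70% of its speed; a pose out of reach is approached as far as the arm can. A call with a number of a shift or a turn outside -1 to 1 is refused whole. A call with a gripper value outside its range is refused whole. The fingers move at their own pace and stop on an object; the grip force is fixed at half the most. Time passes only in rows, so rows that do not move let the fingers close. It gives the time, the measured TCP pose, the force, the opening and the grip force at its end, in the units of the state.
- manip.state(): the state, without advancing time (a new reading comes with each control period).
- cams.camera(name): name is "scene" or "top" or "wrist"; returns a dict with "image" (420x560x3 uint8, red, green, blue), "fx", "fy", "cx", "cy" (pixels), "R" (3x3) and "t" (3): a world point X has camera coordinates R X + t. Camera axes: x right, y down, z forward; pixel columns grow to the right and rows downward; lengths in mm; the calibration is good to about 2 mm. A picture is of the moment at which its call begins. There is no depth.
- manip.hand_in(): hands the job in; it is judged then, once.
The state is a dict: "t": time; "joint_pos": joint angles; "joint_velocities": joint speeds; "effort": joint torques, N m; "ee_pos": TCP position; "eef_rot": TCP orientation; "force": force on the tool from outside, world axes, zero at the start; "wrist_torque": the same for the moment, N m; "finger_gap": finger opening in mm; "grip_force": force on a finger pad.
Only numpy, scipy, OpenCV 4.12 (cv2) and the standard library are available. Lean on these libraries where they do the work, as an engineer would, in place of code of your own. Each camera call takes 0.05 s, during which the arm holds its last target. There are 200 camera calls.

## Task

Close up the stall's blue stock box: set the black lid squarely on it, without dropping it, so that it lies fully home on the rim, and let go of it. Then flip the lid's four red side clips down until each hangs fully down against the box wall. Leave the tins, lacquer box, bowl and gourd around it standing where they are.

Things in the scene. Friction and masses are not known exactly. Their poses are not given: they have to be found in the camera images.
- stockbox: blue open-topped stock box, fixed to the counter, part filled with spice tins (tops 34 mm below the rim). Outside 120 (its x) by 170 (its y) by 90 mm high, walls 5 mm. Origin: centre of its underside, on the counter; z up. A 3 mm bead runs on each outer wall 25 to 31 mm below the rim.
- box_mouth (a point): centre of the stock box's mouth, level with its rim, 90 mm above the counter; the mouth is 110 (box x) by 160 mm (box y).
- lid: loose black lid, about 0.25 to 0.6 kg, lying right way up on its gasket on the counter, left or right of the box. Plate 130 (its x) by 180 (its y) by 8 mm. Origin: centre of the gasket's underside; z up; plate from z = 12 to 20 mm, a raised panel to 22. Seated: origin 78 mm above the box's origin, x along box x and y along box y (half a turn round is as good).
- lid_underside (a point): centre of the lid plate's underside (lid z = 12 mm), which lies on the rim when seated. Below it a grey gasket frame, 105 by 155 mm outside, 12 mm deep with its lower edge rounded 6 mm, drops into the box's mouth with 2.5 mm clearance a side.
- handle (a point): centre of the lid's wooden bar handle (lid z = 48 mm): 100 mm long along lid y, 18 mm wide in x, bar from lid z = 41 to 55 mm, on two end posts of the same width standing on the plate.
- clip_front (a joint): red clip hinged on the lid's -x side (a long side), a flap 60 mm wide, 42 mm long, 5 mm thick. Hinge axis along that edge at x = -68 mm, z = 16 mm in the lid's frame. Value 0: straight out level; negative: raised (stop -0.9); 1.57: hanging vertical by the box wall, fully down (stop). Stiff hinge (0.04 N m), stays where left; 1 to 3 N at the flap moves it; no spring or catch.
- clip_front_tip (a point): middle of the free edge of the front clip, 42 mm from its hinge.
- clip_back (a joint): red clip hinged on the lid's +x side (a long side), a flap 60 mm wide, 42 mm long, 5 mm thick. Hinge axis along that edge at x = +68 mm, z = 16 mm in the lid's frame. Value 0: straight out level; negative: raised (stop -0.9); 1.57: hanging vertical by the box wall, fully down (stop). Stiff hinge (0.04 N m), stays where left; 1 to 3 N at the flap moves it; no spring or catch.
- clip_back_tip (a point): middle of the free edge of the back clip, 42 mm from its hinge.
- clip_left (a joint): red clip hinged on the lid's +y end (a short side), a flap 60 mm wide, 42 mm long, 5 mm thick. Hinge axis along that edge at y = +93 mm, z = 16 mm in the lid's frame. Value 0: straight out level; negative: raised (stop -0.9); 1.57: hanging vertical by the box wall, fully down (stop). Stiff hinge (0.04 N m), stays where left; 1 to 3 N at the flap moves it; no spring or catch.
- clip_left_tip (a point): middle of the free edge of the left clip, 42 mm from its hinge.
- clip_right (a joint): red clip hinged on the lid's -y end (a short side), a flap 60 mm wide, 42 mm long, 5 mm thick. Hinge axis along that edge at y = -93 mm, z = 16 mm in the lid's frame. Value 0: straight out level; negative: raised (stop -0.9); 1.57: hanging vertical by the box wall, fully down (stop). Stiff hinge (0.04 N m), stays where left; 1 to 3 N at the flap moves it; no spring or catch.
- clip_right_tip (a point): middle of the free edge of the right clip, 42 mm from its hinge.
- tin_green: bystander, loose: orange tin with green cap, 62 mm across, 95 mm tall; origin at the centre of its underside, z up. Leave it standing.
- tin_black: bystander, loose: red tin with black cap, 62 mm across, 95 mm tall; origin at the centre of its underside, z up. Leave it standing.
- tin_blue: bystander, loose: black tin with blue cap, 70 mm across, 85 mm tall; origin at the centre of its underside, z up. Leave it standing.
- lacquer_box: bystander, loose: round red lacquer box with black top, 92 mm across, 60 mm tall; origin at the centre of its underside, z up. Leave it standing.
- gourd: bystander, loose: turned wooden gourd, 72 mm across, 98 mm tall; origin at the centre of its underside, z up. Leave it standing.
- bowl: bystander, loose: black lacquer bowl, 110 mm across, 50 mm tall; origin at the centre of its underside, z up. Leave it standing.
Things that resemble listed ones, but are neither listed nor needed, are in the scene too. What is shaped like the stockbox but green is not meant.

How it is judged (in metres and radians):
On the way, in this order (a step that is already met when the one before it is completed fails the run):
1. the lid lies fully home on the box, released, with its clips not yet down (horizontal distance between lid and stockbox below 0.006 m and z of lid in the frame of stockbox between 0.075 and 0.0815 m and angle between the x axis of lid and the x axis of stockbox, either way round below 0.08 rad and angle between lid's own z axis and vertical below 0.04 rad and contact force between the fingers and lid below 0.1 N and value of joint each of clip_front, clip_back, clip_left, clip_right below 1.2 rad), for 0.2 s.
2. all four clips are down (value of joint each of clip_front, clip_back, clip_left, clip_right above 1.4 rad), for 0.2 s.
At the end, for the whole second after the job is handed in: The lid is at rest on the box, fully home (its origin within 6 mm sideways and 75 to 81.5 mm above the box's origin, turned less than 0.08 rad from square, tilted less than 0.04 rad), and all four clips are folded down beyond 1.40 rad (all of step 2 and horizontal distance between lid and stockbox below 0.006 m and z of lid in the frame of stockbox between 0.075 and 0.0815 m and angle between the x axis of lid and the x axis of stockbox, either way round below 0.08 rad and angle between lid's own z axis and vertical below 0.04 rad and linear speed of lid below 0.02 m/s); the robot touches nothing.
It fails at once if the lid is dropped (moves faster than 0.5 m/s while the fingers do not touch it) (contact force between the fingers and lid below 0.1 N and linear speed of lid above 0.5 m/s).
It fails at once if a bystander is pushed more than 30 mm or tipped more than 0.5 rad (distance of any of tin_green, tin_black, tin_blue, lacquer_box, gourd, bowl from where it was at the start of the episode above 0.03 m or angle between any of tin_green, tin_black, tin_blue, lacquer_box, gourd, bowl's own z axis and vertical above 0.5 rad).
It also fails if it takes over 64 s, if anything falls off the work surface, if the arm or the gripper's body presses on something with over 40 N, if the wrist force passes 120 N, or if a joint passes its speed limit or range.

## Working session

There is one attempt and no reset: what is moved stays moved. The work goes in short steps, Python scripts to look and compute and a tool call to move; the robot and the scene stay as the last step left them, time stands still between calls to the robot, and variables do not carry over. Pictures are saved under pics/ and viewed, at most 10 in all, crops included, and the job is handed in when it is done.

Besides the shell and the picture viewer there is one more tool, called after ">>>" by a JSON object that holds its "api" and its "payload". play_rows: Moves the arm, as the interface text tells. Shift numbers are shares of 20 mm and turn numbers shares of 5 degrees, none past 1 either way. Its arguments: {"type":"object","properties":{"plan":{"type":"array","items":{"type":"number","minimum":-1,"maximum":1}}},"required":["plan"]}

```bash
mkdir -p pics; ls; python3 - <<'E'
from plant import manip,cams
import cv2,numpy as np,pickle
d={}
for n in("scene","top"):
    c=cams.camera(n);d[n]=c;cv2.imwrite(f"pics/{n}0.png",c["image"][:,:,::-1])
    print(n,c["fx"],c["cx"],c["cy"],np.round(c["R"],3).tolist(),np.round(c["t"],1))
pickle.dump(d,open("c0.pkl","wb"));s=manip.state();print(s["t"],np.round(s["eef_rot"],3).tolist(),s["finger_gap"])
E
```

```text
pics
scene 418.0706287401769 282.2074908992638 213.98200521469582 [[0.065, 0.998, -0.005], [0.863, -0.058, -0.501], [-0.5, 0.028, -0.865]] [ -43.4 -390.7 1589.1]
top 464.58978832594784 275.8243629385711 212.84538154258445 [[-0.016, -1.0, 0.003], [-0.987, 0.016, -0.161], [0.16, -0.005, -0.987]] [  -2.5  494.5 1375.8]
0.1 [[-0.962, 0.271, -0.001], [0.271, 0.962, -0.001], [0.0, -0.002, -1.0]] 93.66533931492425
```

View pics/top0.png

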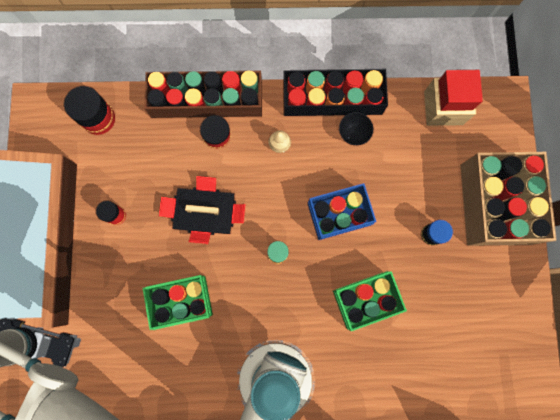

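View pics/scene0.png

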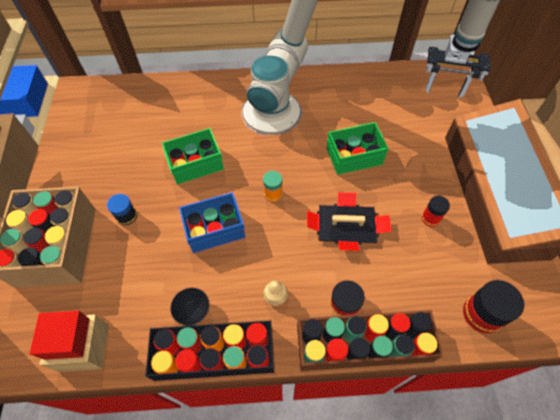

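The blue box is at top (342,211) and scene (212,222). Two green look-alikes are at top (178,302) and (370,300), and they aren't meant. The lid is at top (204,211), with its handle bar at (203,210) and red clips at (206,183), (168,207), (200,238) and (238,213). The only blue open-topped box is the one at (342,211), so I'll measure both and confirm in one crop.

```bash
cat > h.py <<'E'
import numpy as np,cv2
def cast(c,px,z):
    px=np.atleast_2d(np.asarray(px,float)); R=np.array(c["R"]);t=np.array(c["t"])
    d=np.c_[(px[:,0]-c["cx"])/c["fx"],(px[:,1]-c["cy"])/c["fy"],np.ones(len(px))]@R
    o=-R.T@t
    return o+d*((z-o[2])/d[:,2])[:,None]
def proj(c,X):
    p=np.atleast_2d(X)@np.array(c["R"]).T+np.array(c["t"])
    return np.c_[c["fx"]*p[:,0]/p[:,2]+c["cx"],c["fy"]*p[:,1]/p[:,2]+c["cy"]]
def mask(c,lo,hi,roi=None):
    h=cv2.cvtColor(c["image"],cv2.COLOR_RGB2HSV)
    m=cv2.inRange(h,np.array(lo),np.array(hi))
    if roi:
        k=np.zeros_like(m);x0,y0,x1,y1=roi;k[y0:y1,x0:x1]=255;m&=k
    return m
def pts(m): 
    y,x=np.nonzero(m);return np.c_[x,y]
def rect(P):
    (cx,cy),(w,h),a=cv2.minAreaRect(P[:,:2].astype(np.float32))
    b=cv2.boxPoints(((cx,cy),(w,h),a)); e=b[1]-b[0]; f=b[2]-b[1]
    l=e if np.hypot(*e)>np.hypot(*f) else f
    ang=np.degrees(np.arctan2(l[1],l[0]))%180
    return np.round([cx,cy,max(w,h),min(w,h),ang],1), np.round(b,0).tolist()
E
python3 - <<'E'
from h import *
import pickle
d=pickle.load(open("c0.pkl","rb"))
R={"top":((300,175,385,245),(160,190,240,230)),"scene":((175,185,250,255),(320,205,380,240))}
out=[]
for n in("top","scene"):
    c=d[n]; m=mask(c,(100,120,50),(125,255,255),R[n][0])
    print(n,"box",rect(cast(c,pts(m),90)))
    m2=mask(c,(12,60,120),(30,200,255),R[n][1]);
    k=cv2.connectedComponentsWithStats(m2);i=1+np.argmax(k[2][1:,4])
    print("handle",k[2][i],rect(cast(c,pts(k[1]==i),52)))
    m3=mask(c,(0,0,0),(180,255,50),R[n][1]); print("plate",rect(cast(c,pts(m3),20)))
    r=R[n][0];l=R[n][1]
    a=c["image"][:,:,::-1][r[1]:r[3],r[0]:r[2]];b=c["image"][:,:,::-1][l[1]-25:l[3]+25,l[0]-10:l[2]+20]
    out.append([cv2.resize(x,(390,290),interpolation=cv2.INTER_CUBIC) for x in(a,b)])
cv2.imwrite("pics/crop.png",np.vstack([np.hstack(o) for o in out]))
E
```

```text
top box (array([ 489.3, -202.4,  176.6,  123.6,  105. ]), [[407.0, -133.0], [452.0, -304.0], [572.0, -272.0], [526.0, -101.0]])
handle [185 205  34  10 226] (array([507.8, 214. , 101.9,  21. ,  83.3]), [[491.0, 165.0], [512.0, 162.0], [524.0, 263.0], [503.0, 266.0]])
plate (array([512.1, 214.1, 190.3, 122.4,  89.1]), [[449.0, 120.0], [572.0, 118.0], [575.0, 308.0], [452.0, 310.0]])
scene box (array([ 516.3, -198.9,  167.3,  160.9,  105. ]), [[417.0, -139.0], [460.0, -301.0], [616.0, -259.0], [572.0, -97.0]])
handle [332 215  34  10 246] (array([516.9, 215.6, 102.1,  31.9,  86.1]), [[498.0, 166.0], [529.0, 164.0], [536.0, 265.0], [504.0, 268.0]])
plate (array([508.7, 218.4, 175.3, 119.3,  86.2]), [[443.0, 135.0], [562.0, 127.0], [574.0, 302.0], [455.0, 310.0]])
```

View pics/crop.png

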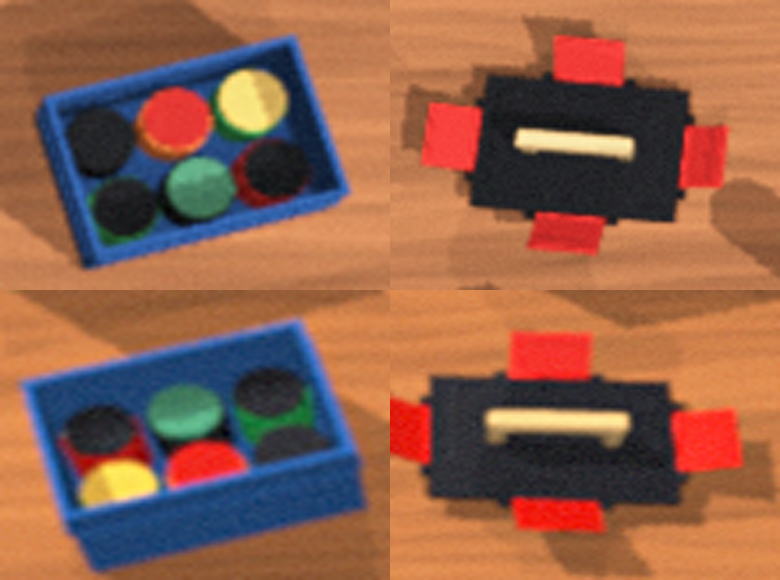

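The crop confirms the only blue open box (blue walls with tins inside) and the black lid with four red flaps and the bar handle. The lid is near (509,215) with its y axis at about 84°. The box is near (489,-202) with its y axis at about 105°. I'll move above the lid and look from near.

>>> {"api": "play_rows", "payload": {"plan": [0, 0, -0.89, 0.98, -0.94, 0, 1, 0, 0, -0.89, 0.98, -0.94, 0, 1, 0, 0, -0.89, 0.98, -0.94, 0, 1, 0, 0, -0.89, 0.98, -0.94, 0, 1, 0, 0, -0.89, 0.98, -0.94, 0, 1, 0, 0, -0.89, 0.98, -0.94, 0, 1, 0, 0, -0.89, 0.98, -0.94, 0, 1, 0, 0, -0.89, 0.98, -0.94, 0, 1, 0, 0, -0.89, 0.98, -0.94, 0, 1, 0, 0, -0.89, 0.98, -0.94, 0, 1, 0, 0, -0.89, 0.98, -0.94, 0, 1, 0, 0, -0.89, 0.98, -0.94, 0, 1, 0, 0, -0.89, 0.98, -0.94, 0, 1, 0, 0, -0.89, 0.98, -0.94, 0, 1, 0, 0, -0.89, 0.98, -0.94, 0, 1, 0, 0, -0.89, 0.98, -0.94, 0, 1, 0, 0, -0.89, 0.98, -0.94, 0, 1, 0, 0, -0.89, 0.98, -0.94, 0, 1, 0, 0, 0, 0, 0, 0, 1, 0, 0, 0, 0, 0, 0, 1]}}

```text
t: 1.77
ee_pos: [509.2, 214.2, 204.8]
eef_rot: [[0.104, 0.995, -0.001], [0.995, -0.104, -0.0], [-0.0, -0.001, -1.0]]
force: [0.5, 0.8, -0.7]
finger_gap: 94.2
grip_force: 0.0
```

```bash
cat > look.py <<'E'
from h import *
from plant import manip,cams
import sys
c=cams.camera("wrist");s=manip.state()
R=s["eef_rot"];R=np.array(R)
print("t",round(s["t"],2),np.round(s["ee_pos"],1),"yaw",round(np.degrees(np.arctan2(R[1,1],R[0,1])),1),"z",np.round(R[:,2],3),"gap",round(s["finger_gap"],1),"F",np.round(s["force"],1))
cv2.imwrite(f"pics/{sys.argv[1]}.png",c["image"][:,:,::-1])
import pickle;pickle.dump(c,open(f"{sys.argv[1]}.pkl","wb"))
E
python3 look.py w1; python3 - <<'E'
from h import *
import pickle
c=pickle.load(open("w1.pkl","rb"))
m2=mask(c,(12,40,120),(32,200,255));k=cv2.connectedComponentsWithStats(m2)
for i in range(1,k[0]):
    if k[2][i,4]>800: print(k[2][i],rect(cast(c,pts(k[1]==i),55)))
m3=mask(c,(0,0,0),(180,255,50)); k=cv2.connectedComponentsWithStats(m3)
for i in range(1,k[0]):
    if k[2][i,4]>3000: print("blk",k[2][i],rect(cast(c,pts(k[1]==i),20)))
E
```

```text
t 1.82 [508.4 214.9 204.9] yaw -5.9 z [-0.002  0.    -1.   ] gap 94.3 F [-0.9  0.3 -0.1]
[    0     0   546   296 98652] (array([493.7, 247.4, 593.7, 307.1, 174.1]), [[183.0, 125.0], [773.0, 64.0], [805.0, 369.0], [214.0, 431.0]])
[ 270  145   18   91 1508] (array([510.1, 215.7,  98.9,  17.8,  84.5]), [[496.0, 167.0], [514.0, 166.0], [524.0, 264.0], [506.0, 266.0]])
[  59  282   41   65 1270] (array([256.1,  92.1,  93. ,  40.9,  67. ]), [[219.0, 57.0], [257.0, 41.0], [293.0, 127.0], [255.0, 143.0]])
[ 458  282   41   65 1276] (array([732.3,  42.6,  92.9,  41.5,  99.9]), [[704.0, 85.0], [720.0, -7.0], [761.0, 0.0], [745.0, 92.0]])
[  131   330   429    47 14022] (array([571.9,   4.8, 538. ,  66.1, 174.1]), [[301.0, -0.0], [836.0, -56.0], [843.0, 10.0], [308.0, 65.0]])
```

View pics/w1.png

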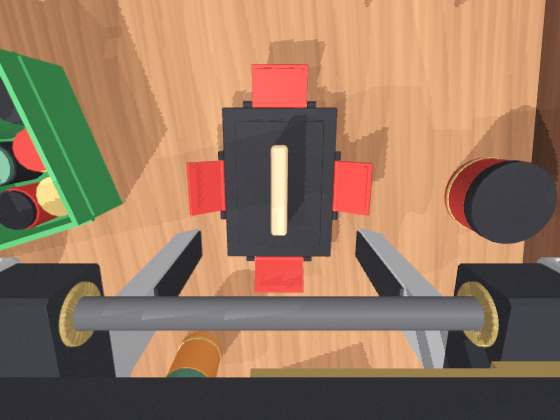

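The wrist view shows the lid centred below the gripper, with its handle at (279,190), and the estimate agrees at (510,215.5), 84.5°. Descend and grip.

>>> {"api": "play_rows", "payload": {"plan": [0, 0, 0.05, 0.08, 0.03, -1, 0.3, 0, 0, 0, 0, 0, -1, 0.3, 0, 0, 0, 0, 0, -1, 0.3, 0, 0, 0, 0, 0, -1, 0.3, 0, 0, 0, 0, 0, -1, 0.3, 0, 0, 0, 0, 0, -1, 0.3, 0, 0, 0, 0, 0, -1, 0.3, 0, 0, 0, 0, 0, -0.8, 0.3, 0, 0, 0, 0, 0, -0.5, 0.3, 0, 0, 0, 0, 0, -0.4, 0.3, 0, 0, 0, 0, 0, 0, -1, 0, 0, 0, 0, 0, 0, -1, 0, 0, 0, 0, 0, 0, -1, 0, 0, 0, 0, 0, 0, -1, 0, 0, 0, 0, 0, 0, -1, 0, 0, 0, 0, 0, 0, -1, 0, 0, 0, 0, 0, 0, -1, 0, 0, 0, 0, 0, 0, -1]}}

```text
t: 3.32
ee_pos: [509.9, 215.7, 31.9]
eef_rot: [[0.098, 0.995, -0.001], [0.995, -0.098, 0.0], [0.0, -0.001, -1.0]]
force: [-2.1, 0.4, 4.8]
finger_gap: 17.7
grip_force: 30.0
```

>>> {"api": "play_rows", "payload": {"plan": [0, 0, 0, 0, 0, 0.3, -1, 0, 0, 0, 0, 0, 0.6, -1, 0, 0, 0, 0, 0, 0.9, -1, 0, 0, 0, 0, 0, 1, -1, 0, 0, 0, 0, 0, 1, -1, 0, 0, 0, 0, 0, 1, -1, 0, 0, 0, 0, 0, 1, -1, 0, 0, 0, 0, 0, 0.8, -1, 0, 0, 0, 0, 0, 0.4, -1, 0, 0, 0, 0, 0, 0, -1, 0, 0, 0, 0, 0, 0, -1]}}

```text
t: 4.23
ee_pos: [510.0, 215.4, 170.8]
eef_rot: [[0.097, 0.995, -0.001], [0.995, -0.097, -0.0], [-0.001, -0.001, -1.0]]
force: [0.2, 0.5, -6.1]
finger_gap: 17.7
grip_force: 30.0
```

```bash
python3 look.py w2
```

```text
t 4.28 [509.5 215.3 170.1] yaw -5.6 z [-0.002 -0.001 -1.   ] gap 17.5 F [-0.2 -0.7 -5.3]
```

View pics/w2.png

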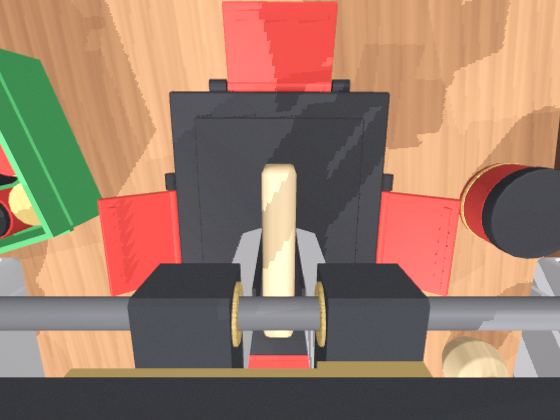

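The lid hangs level and centred in the fingers, with the handle at (279,250). I'll carry it high past the box so the wrist camera can see the mouth over the lid's edge.

>>> {"api": "play_rows", "payload": {"plan": [0, 0, 0.125, 0.065, -0.5, 0.4, -1, 0, 0, 0.125, 0.065, -0.975, 0.4, -1, 0, 0, 0.125, 0.065, -0.975, 0.4, -1, 0, 0, 0.125, 0.065, -0.975, 0.4, -1, 0, 0, 0.125, 0.065, -0.975, 0.4, -1, 0, 0, 0.125, 0.065, -0.975, 0.4, -1, 0, 0, 0.125, 0.065, -0.975, 0.4, -1, 0, 0, 0.125, 0.065, -0.975, 0.4, -1, 0, 0, 0.125, 0.065, -0.975, 0.4, -1, 0, 0, 0.125, 0.065, -0.975, 0.4, -1, 0, 0, 0.125, 0.065, -0.975, 0.4, -1, 0, 0, 0.125, 0.065, -0.975, 0.4, -1, 0, 0, 0.125, 0.065, -0.975, 0.4, -1, 0, 0, 0.125, 0.065, -0.975, 0.4, -1, 0, 0, 0.125, 0.065, -0.975, 0.4, -1, 0, 0, 0.125, 0.065, -0.975, 0.4, -1, 0, 0, 0.125, 0.065, -0.975, 0, -1, 0, 0, 0.125, 0.065, -0.975, 0, -1, 0, 0, 0.125, 0.065, -0.975, 0, -1, 0, 0, 0.125, 0.065, -0.975, 0, -1]}}

```text
t: 5.95
ee_pos: [535.7, -165.5, 297.4]
eef_rot: [[-0.121, 0.993, -0.003], [0.993, 0.121, 0.002], [0.002, -0.003, -1.0]]
force: [0.1, 0.1, -5.5]
finger_gap: 17.6
grip_force: 30.0
```

>>> {"api": "play_rows", "payload": {"plan": [0, 0, 0.125, 0.065, -0.975, 0, -1, 0, 0, 0.125, 0.065, -0.975, 0, -1, 0, 0, 0.125, 0.065, -0.975, 0, -1, 0, 0, 0.125, 0.065, -0.975, 0, -1, 0, 0, 0.125, 0.065, -0.975, 0, -1, 0, 0, 0.125, 0.065, -0.975, 0, -1, 0, 0, 0.125, 0.065, -0.975, 0, -1, 0, 0, 0.125, 0.065, -0.975, 0, -1, 0, 0, 0.125, 0.065, -0.975, 0, -1, 0, 0, 0.125, 0.065, -0.975, 0, -1, 0, 0, 0.125, 0.065, -0.975, 0, -1, 0, 0, 0.125, 0.065, -0.975, 0, -1, 0, 0, 0.125, 0.065, -0.6, 0, -1, 0, 0, 0, 0, 0, 0, -1, 0, 0, 0, 0, 0, 0, -1]}}

```text
t: 7.2
ee_pos: [553.0, -410.5, 297.5]
eef_rot: [[-0.259, 0.966, -0.002], [0.966, 0.259, 0.003], [0.004, -0.001, -1.0]]
force: [0.4, -0.1, -6.4]
finger_gap: 18.1
grip_force: 30.0
```

```bash
python3 look.py w3
```

```text
t 7.25 [ 553.1 -409.8  298.2] yaw 15.0 z [-0.002  0.003 -1.   ] gap 17.7 F [ 0.4  0.4 -5.7]
```

View pics/w3.png

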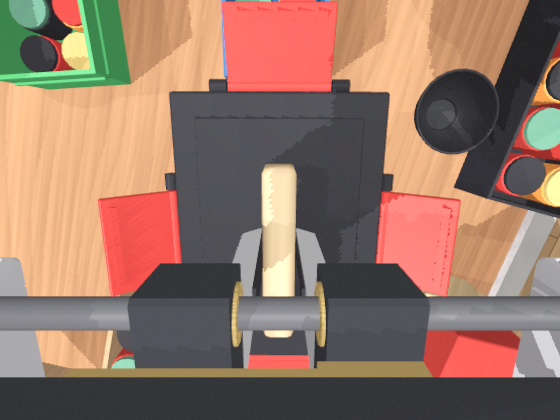

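The lid hides the box from here: only slivers of blue show at the top, around (228,40). I'll work out a side-offset pose where the mouth clears the lid, and also redo the rim estimate from the first pictures.

```bash
python3 - <<'E'
from h import *
import pickle
c=pickle.load(open("w3.pkl","rb"))
C0=np.array([493,-205.5,90]);a=np.radians(105);u=np.array([np.cos(a),np.sin(a),0]);v=np.array([u[1],-u[0],0])
K=np.array([C0+sx*60*v+sy*85*u for sx in(-1,1) for sy in(-1,1)])
T=np.array([553.1,-409.8,298.2])
for sv in(-210,210):
  for su in(-60,0,40):
    Tn=C0+sv*v+su*u;Tn[2]=298.2
    print(sv,su,np.round(Tn),np.round(proj(c,K-(Tn-T))).astype(int).tolist())
d=pickle.load(open("c0.pkl","rb"))
for n in("top","scene"):
    c=d[n];r=dict(top=(300,175,385,245),scene=(175,185,250,255))[n]
    m=mask(c,(100,120,50),(125,255,255),r);P=cast(c,pts(m),90)-C0
    print(n,"v",np.percentile(P@v,[0.3,99.7]).round(1),"u",np.percentile(P@u,[.3,99.7]).round(1))
E
```

```text
-210 -60 [ 306. -318.  298.] [[396, 203], [409, 59], [490, 203], [513, 59]]
-210 0 [ 290. -260.  298.] [[392, 247], [404, 114], [482, 247], [504, 114]]
-210 40 [ 280. -221.  298.] [[389, 275], [401, 147], [478, 275], [499, 147]]
210 -60 [ 711. -209.  298.] [[67, 203], [44, 59], [161, 203], [148, 59]]
210 0 [ 696. -151.  298.] [[74, 247], [53, 114], [165, 247], [153, 114]]
210 40 [ 685. -113.  298.] [[79, 275], [58, 147], [167, 275], [156, 147]]
top v [-64.6  58.8] u [-83.8  91.8]
scene v [-55.4 104.1] u [-83.3  83.9]
```

>>> {"api": "play_rows", "payload": {"plan": [0, 0, 0, 0.4, 0.5, 0, -1, 0, 0, 0, 0.81, 0.93, 0, -1, 0, 0, 0, 0.81, 0.93, 0, -1, 0, 0, 0, 0.81, 0.93, 0, -1, 0, 0, 0, 0.81, 0.93, 0, -1, 0, 0, 0, 0.81, 0.93, 0, -1, 0, 0, 0, 0.81, 0.93, 0, -1, 0, 0, 0, 0.81, 0.93, 0, -1, 0, 0, 0, 0.81, 0.93, 0, -1, 0, 0, 0, 0.81, 0.93, 0, -1, 0, 0, 0, 0.4, 0.5, 0, -1, 0, 0, 0, 0, 0, 0, -1, 0, 0, 0, 0, 0, 0, -1]}}

```text
t: 8.33
ee_pos: [715.0, -222.0, 299.5]
eef_rot: [[-0.261, 0.965, -0.001], [0.965, 0.261, -0.001], [-0.0, -0.001, -1.0]]
force: [-0.5, -0.9, -4.8]
finger_gap: 17.8
grip_force: 30.0
```

```bash
python3 look.py w4; python3 - <<'E'
from h import *
import pickle
c=pickle.load(open("w4.pkl","rb"))
C0=np.array([493,-205.5,90]);a=np.radians(105)
m=mask(c,(100,110,40),(125,255,255),(0,0,190,260));P=cast(c,pts(m),90)
for da in(-2,-1,0,1,2):
    b=a+np.radians(da);u=np.array([np.cos(b),np.sin(b),0]);v=np.array([u[1],-u[0],0]);Q=P-C0
    print(da,"v",np.percentile(Q@v,[.3,99.7]).round(1),"u",np.percentile(Q@u,[.3,99.7]).round(1))
print(rect(P))
im=c["image"][0:260,0:300,::-1];cv2.imwrite("pics/w4c.png",cv2.resize(im,None,fx=2.3,fy=2.3,interpolation=cv2.INTER_CUBIC))
E
```

```text
t 8.38 [ 714.6 -223.2  299.6] yaw 15.1 z [-0.001 -0.001 -1.   ] gap 17.5 F [ 0.6 -0.4 -5.9]
-2 v [-59.3  85.1] u [-84.7  84.2]
-1 v [-58.3  86.1] u [-84.4  83.6]
0 v [-57.8  87. ] u [-84.   83.2]
1 v [-58.3  87.9] u [-84.2  83.4]
2 v [-59.3  88.8] u [-84.6  83.8]
(array([ 507.8, -202.4,  168.4,  146.3,  104.9]), [[415.0, -140.0], [459.0, -303.0], [600.0, -265.0], [557.0, -102.0]])
```

View pics/w4c.png

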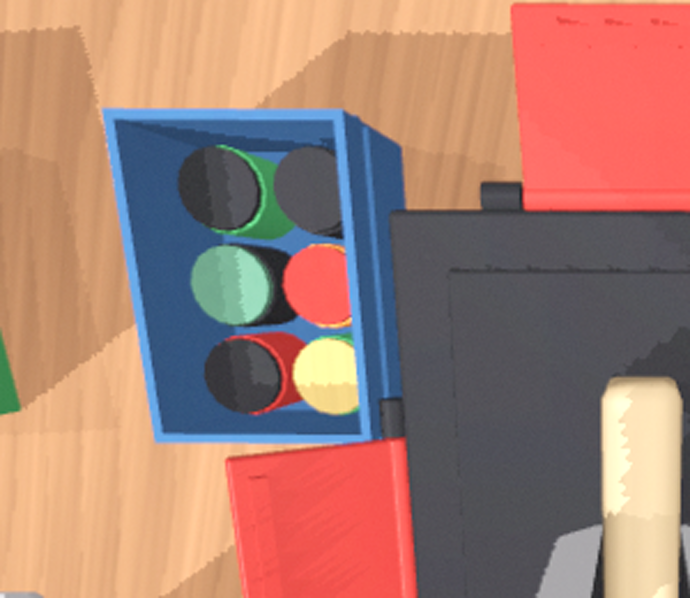

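The crop shows the rim's outer corners at (105,109), (346,109), (371,441) and (157,441), all clear of the lid.

```bash
python3 - <<'E'
from h import *
import pickle
c=pickle.load(open("w4.pkl","rb"))
m=mask(c,(100,90,170),(125,255,255),(0,0,166,200))
k=cv2.connectedComponentsWithStats(m);i=1+np.argmax(k[2][1:,4]);print(k[2][i])
P=cast(c,pts(k[1]==i),90);print(rect(P));
q=np.array([(105,109),(346,109),(371,441),(157,441)])/2.3-.3
X=cast(c,q,90);print(X.round(1).tolist(),X.mean(0).round(1))
for a,b in((1,2),(0,3),(0,1),(3,2)):
    e=X[a]-X[b];print(round(np.hypot(*e[:2]),1),round(np.degrees(np.arctan2(e[1],e[0]))%180,1))
# lid relative to tool: handle top in w3
c=pickle.load(open("w3.pkl","rb"))
m=mask(c,(0,150,150),(8,255,255));k=cv2.connectedComponentsWithStats(m)
for i in range(1,k[0]):
    if k[2][i,4]>2000: print(k[2][i],k[3][i].round(1))
E
```

```text
[  45   47  117  146 2289]
(array([ 494.8, -205.7,  169.1,  119.9,  104.9]), [[415.0, -139.0], [459.0, -303.0], [574.0, -272.0], [531.0, -109.0]])
[[416.5, -139.2, 90.0], [532.3, -107.8, 90.0], [573.9, -271.1, 90.0], [459.6, -302.1, 90.0]] [ 495.6 -205.1   90. ]
168.6 104.3
168.6 104.8
120.0 15.2
118.5 15.2
[ 222    0  116   92 7003] [291.5  43.3]
[  98  190   84  106 6226] [139.  236.6]
[ 423  331   97   47 4161] [470.6 353.6]
```

>>> {"api": "play_rows", "payload": {"plan": [0, 0, 0, -0.5, 0.07, 0, -1, 0, 0, 0, -1, 0.07, 0, -1, 0, 0, 0, -1, 0.07, 0, -1, 0, 0, 0, -1, 0.07, 0, -1, 0, 0, 0, -1, 0.07, 0, -1, 0, 0, 0, -1, 0.07, 0, -1, 0, 0, 0, -1, 0.07, 0, -1, 0, 0, 0, -1, 0.07, 0, -1, 0, 0, 0, -1, 0.07, 0, -1, 0, 0, 0, -1, 0.07, 0, -1, 0, 0, 0, -1, 0.07, 0, -1, 0, 0, 0, -0.475, 0.07, 0, -1, 0, 0, 0, 0, 0, 0, -1]}}

```text
t: 9.47
ee_pos: [492.8, -206.9, 300.6]
eef_rot: [[-0.257, 0.966, -0.0], [0.966, 0.257, -0.001], [-0.001, -0.0, -1.0]]
force: [0.6, 0.5, -4.6]
finger_gap: 17.5
grip_force: 30.0
```

>>> {"api": "play_rows", "payload": {"plan": [0, 0, 0, 0, 0, -0.5, -1, 0, 0, 0, 0, 0, -1, -1, 0, 0, 0, 0, 0, -1, -1, 0, 0, 0, 0, 0, -1, -1, 0, 0, 0, 0, 0, -1, -1, 0, 0, 0, 0, 0, -1, -1, 0, 0, 0, 0, 0, -1, -1, 0, 0, 0, 0, 0, -0.8, -1, 0, 0, 0, 0, 0, -0.6, -1, 0, 0, 0, 0, 0, -0.5, -1, 0, 0, 0, 0, 0, 0, -1, 0, 0, 0, 0, 0, 0, -1]}}

```text
t: 10.47
ee_pos: [496.1, -206.7, 130.8]
eef_rot: [[-0.259, 0.966, -0.001], [0.966, 0.259, 0.001], [0.001, -0.0, -1.0]]
force: [0.3, -0.5, -5.5]
finger_gap: 17.9
grip_force: 30.0
```

>>> {"api": "play_rows", "payload": {"plan": [0, 0, 0, -0.03, 0.04, -0.2, -1, 0, 0, 0, 0, 0, -0.2, -1, 0, 0, 0, 0, 0, -0.15, -1, 0, 0, 0, 0, 0, -0.1, -1, 0, 0, 0, 0, 0, -0.1, -1, 0, 0, 0, 0, 0, -0.05, -1, 0, 0, 0, 0, 0, 0, -1]}}

```text
t: 11.05
ee_pos: [494.9, -205.8, 115.4]
eef_rot: [[-0.259, 0.966, -0.0], [0.966, 0.259, 0.0], [0.0, -0.0, -1.0]]
force: [0.2, -0.1, -5.4]
finger_gap: 17.8
grip_force: 30.0
```

No contact yet: the gasket is about 6 mm into the mouth without touching. Continue down.

>>> {"api": "play_rows", "payload": {"plan": [0, 0, 0, 0, 0, -0.1, -1, 0, 0, 0, 0, 0, -0.05, -1, 0, 0, 0, 0, 0, -0.05, -1, 0, 0, 0, 0, 0, -0.05, -1, 0, 0, 0, 0, 0, 0, -1, 0, 0, 0, 0, 0, 0, -1]}}

```text
t: 11.55
ee_pos: [495.0, -205.8, 110.4]
eef_rot: [[-0.259, 0.966, -0.0], [0.966, 0.259, 0.0], [0.0, 0.0, -1.0]]
force: [-0.3, 0.2, -4.9]
finger_gap: 17.9
grip_force: 30.0
```

>>> {"api": "play_rows", "payload": {"plan": [0, 0, 0, 0, 0, -0.04, -1, 0, 0, 0, 0, 0, -0.04, -1, 0, 0, 0, 0, 0, 0, -1, 0, 0, 0, 0, 0, 0, -1]}}

```text
t: 11.88
ee_pos: [495.3, -206.0, 109.9]
eef_rot: [[-0.259, 0.966, 0.001], [0.966, 0.259, -0.001], [-0.001, 0.001, -1.0]]
force: [-1.6, 1.1, 4.8]
finger_gap: 17.8
grip_force: 30.0
```

Contact came at the seated height. Release and rise.

>>> {"api": "play_rows", "payload": {"plan": [0, 0, 0, 0, 0, 0, 0, 0, 0, 0, 0, 0, 0, 0, 0, 0, 0, 0, 0, 0, 0, 0, 0, 0, 0, 0, 0, 0, 0, 0, 0, 0, 0, 0.2, 0, 0, 0, 0, 0, 0, 0.6, 0, 0, 0, 0, 0, 0, 1, 0, 0, 0, 0, 0, 0, 1, 0, 0, 0, 0, 0, 0, 1, 0, 0, 0, 0, 0, 0, 1, 0, 0, 0, 0, 0, 0, 1, 0, 0, 0, 0, 0, 0, 1, 0, 0, 0, 0, 0, 0, 1, 0, 0, 0, 0, 0, 0, 1, 0, 0, 0, 0, 0, 0, 0.5, 0, 0, 0, 0, 0, 0, 0, 0]}}

```text
t: 13.22
ee_pos: [496.2, -206.5, 297.5]
eef_rot: [[-0.259, 0.966, 0.005], [0.966, 0.259, -0.003], [-0.004, 0.004, -1.0]]
force: [-0.3, -0.4, -0.2]
finger_gap: 46.5
grip_force: 0.0
```

```bash
python3 look.py w5; python3 - <<'E'
from h import *
from plant import cams
import pickle
c=pickle.load(open("w5.pkl","rb"))
m=mask(c,(12,40,120),(32,200,255),(200,80,350,300));k=cv2.connectedComponentsWithStats(m)
for i in range(1,k[0]):
    if k[2][i,4]>500: print(k[2][i],rect(cast(c,pts(k[1]==i),133)))
s=cams.camera("scene");pickle.dump(s,open("s5.pkl","wb"))
a=cv2.resize(s["image"][150:290,130:300,::-1],(400,330),interpolation=cv2.INTER_CUBIC)
b=cv2.resize(c["image"][:,:,::-1],(400,330))
cv2.imwrite("pics/v5.png",np.hstack([b,a]))
E
```

```text
t 13.27 [ 495.5 -206.1  295.7] yaw 15.0 z [ 0.002 -0.001 -1.   ] gap 47.2 F [ 0.1  0.4 -0.5]
[ 200   80   52   81 2534] (array([ 423.3, -149.1,   85.6,   53.4,  101.6]), [[388.0, -113.0], [406.0, -196.0], [458.0, -186.0], [441.0, -102.0]])
[ 304   80   46   80 2104] (array([ 527.9, -120.4,   84. ,   47.3,  108.2]), [[492.0, -88.0], [519.0, -168.0], [563.0, -153.0], [537.0, -73.0]])
[269 144  17  88 811] (array([ 495.9, -205.7,   99.5,   18.3,  104.6]), [[474.0, -160.0], [500.0, -256.0], [517.0, -252.0], [492.0, -155.0]])
[200 208  27  54 844] (array([ 437.8, -278.1,   66.6,   30.1,  101.6]), [[416.0, -249.0], [430.0, -314.0], [459.0, -308.0], [446.0, -243.0]])
[328 209  22  40 534] (array([ 576.9, -233. ,   48.6,   24.4,  108.2]), [[558.0, -214.0], [573.0, -260.0], [596.0, -252.0], [581.0, -206.0]])
[ 229  252  100   44 2121] (array([ 524.5, -305.8,  121.4,   56.5,   14.9]), [[459.0, -294.0], [473.0, -349.0], [590.0, -318.0], [576.0, -263.0]])
```

View pics/v5.png

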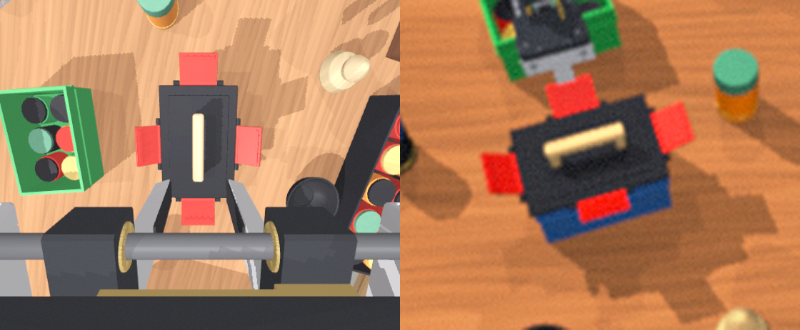

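The wrist view (left) and scene view (right) show the lid square on the box with the clips still raised. Its handle is at (495.9,-205.7), 104.6°. Next I'll take the +x clip with shut fingers, coming down outside the hinge and then pushing in.

>>> {"api": "play_rows", "payload": {"plan": [0, 0, 0, 0.91, 0.25, -0.5, -1, 0, 0, 0, 0.91, 0.25, -1, -1, 0, 0, 0, 0.91, 0.25, -1, -1, 0, 0, 0, 0.91, 0.25, -1, -1, 0, 0, 0, 0.91, 0.25, -1, -1, 0, 0, 0, 0, 0, -1, -1, 0, 0, 0, 0, 0, -1, -1, 0, 0, 0, 0, 0, -0.5, -1, 0, 0, 0, 0, 0, -0.4, -1, 0, 0, 0, 0, 0, -0.4, -1, 0, 0, 0, 0, 0, -0.4, -1, 0, 0, 0, 0, 0, -0.4, -1, 0, 0, 0, 0, 0, -0.4, -1, 0, 0, 0, 0, 0, -0.4, -1, 0, 0, 0, 0, 0, -0.4, -1]}}

```text
t: 14.57
ee_pos: [587.0, -181.1, 99.0]
eef_rot: [[-0.259, 0.966, 0.003], [0.966, 0.259, -0.001], [-0.001, 0.002, -1.0]]
force: [1.5, -0.2, 1.1]
finger_gap: 0.5
grip_force: 0.8
```

>>> {"api": "play_rows", "payload": {"plan": [0, 0, 0, 0, 0, -0.3, -1, 0, 0, 0, 0, 0, -0.3, -1, 0, 0, 0, 0, 0, -0.3, -1, 0, 0, 0, 0, 0, -0.3, -1, 0, 0, 0, 0, 0, -0.3, -1, 0, 0, 0, 0, 0, -0.4, -1, 0, 0, 0, 0, 0, 0, -1, 0, 0, 0, -0.12, -0.03, 0, -1, 0, 0, 0, -0.12, -0.03, 0, -1, 0, 0, 0, -0.12, -0.03, 0, -1, 0, 0, 0, -0.12, -0.03, 0, -1, 0, 0, 0, 0, 0, 0, -1]}}

```text
t: 15.57
ee_pos: [575.8, -183.4, 61.0]
eef_rot: [[-0.259, 0.966, -0.0], [0.966, 0.259, -0.0], [-0.0, -0.0, -1.0]]
force: [0.9, 0.6, -1.5]
finger_gap: 0.6
grip_force: 0.5
```

>>> {"api": "play_rows", "payload": {"plan": [0, 0, 0, -0.06, -0.02, 0, -1, 0, 0, 0, -0.06, -0.02, 0, -1, 0, 0, 0, 0, 0, 0, -1]}}

```text
t: 15.82
ee_pos: [574.0, -184.1, 61.0]
eef_rot: [[-0.259, 0.966, 0.0], [0.966, 0.259, 0.0], [-0.0, 0.0, -1.0]]
force: [2.7, 1.6, -0.9]
finger_gap: 0.3
grip_force: 1.0
```

>>> {"api": "play_rows", "payload": {"plan": [0, 0, 0, -0.05, -0.01, 0, -1, 0, 0, 0, 0, 0, 0, -1]}}

```text
t: 15.98
ee_pos: [573.2, -184.3, 61.0]
eef_rot: [[-0.259, 0.966, 0.001], [0.966, 0.259, -0.0], [-0.0, 0.0, -1.0]]
force: [3.1, 0.5, 0.1]
finger_gap: 0.6
grip_force: 1.2
```

>>> {"api": "play_rows", "payload": {"plan": [0, 0, 0, 0.6, 0.15, 0, -1, 0, 0, 0, 0, 0, 1, -1, 0, 0, 0, 0, 0, 1, -1, 0, 0, 0, 0, 0, 1, -1, 0, 0, 0, 0, 0, 1, -1, 0, 0, 0, 0, 0, 1, -1, 0, 0, 0, 0, 0, 0.5, -1, 0, 0, 0, -1, -0.27, 0, -1, 0, 0, 0, -1, -0.27, 0, -1, 0, 0, 0, -1, -0.27, 0, -1, 0, 0, 0, -1, -0.27, 0, -1, 0, 0, 0, -1, -0.27, 0, -1, 0, 0, 0, -1, -0.27, 0, -1, 0, 0, 0, -1, -0.27, 0, -1, 0, 0, 0, -1, -0.27, 0, -1, 0, 0, 0, -1, -0.27, 0, -1, 0, 0, 0, 0, 0, 0, -1, 0, 0, 0, 0, 0, 0, -1]}}

```text
t: 17.48
ee_pos: [404.7, -229.9, 170.8]
eef_rot: [[-0.258, 0.966, -0.0], [0.966, 0.258, 0.0], [0.0, -0.0, -1.0]]
force: [-0.1, -0.1, 0.1]
finger_gap: 0.5
grip_force: 0.0
```

```bash
python3 look.py w6; python3 - <<'E'
from h import *
from plant import cams
import pickle
s=cams.camera("scene");c=pickle.load(open("w6.pkl","rb"))
a=cv2.resize(s["image"][150:290,130:300,::-1],(400,330),interpolation=cv2.INTER_CUBIC)
b=cv2.resize(c["image"][:,:,::-1],(400,330))
cv2.imwrite("pics/v6.png",np.hstack([b,a]))
E
```

```text
t 17.53 [ 405.6 -230.   170.9] yaw 15.0 z [ 0.001  0.    -1.   ] gap 0.5 F [ 0.7  0.3 -0.4]
```

View pics/v6.png

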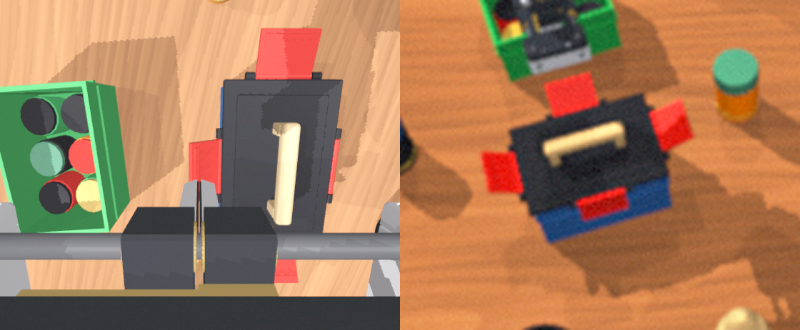

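The wrist view now shows the +x clip at (335,165) as a thin strip. The scene view shows it darker at (603,203). I'll check its angle numerically from the red mask.

```bash
cat > clip.py <<'E'
from h import *
C=np.array([495.5,-205.8,0]);a=np.radians(105);u=np.array([np.cos(a),np.sin(a),0]);v=np.array([u[1],-u[0],0]);Z=np.array([0,0,1.])
D={"+x":(v,68,u),"-x":(-v,68,u),"+y":(u,93,v),"-y":(-u,93,v)}
def pred(c,k,th,r=42):
    n,h,_=D[k];X=C+n*h+Z*94+r*(np.cos(th)*n-np.sin(th)*Z);return proj(c,X)[0]
E
python3 - <<'E'
from clip import *
from plant import cams
import pickle
old=pickle.load(open("s5.pkl","rb"));new=cams.camera("scene")
for nm,c in(("old",old),("new",new)):
    m=mask(c,(170,120,60),(180,255,255))|mask(c,(0,120,60),(8,255,255))
    m[:150]=0;m[290:]=0;m[:,:130]=0;m[:,300:]=0
    k=cv2.connectedComponentsWithStats(m)
    for i in range(1,k[0]):
        if k[2][i,4]>40: print(nm,k[2][i],k[3][i].round(1))
for q in D:
    print(q,[(t,pred(new,q,t,21).round(1).tolist(),pred(new,q,t,42).round(1).tolist()) for t in(-.9,-.5,0,.8,1.57)])
E
```

```text
old [191 181  25  20 329] [202.8 190.6]
old [236 193  19  23 296] [245.  203.6]
old [164 214  19  19 289] [173.1 223.2]
old [204 229  24  15 227] [216.  236.3]
new [191 180  25  20 341] [202.4 189.8]
new [235 192  20  23 290] [244.6 202.8]
new [164 213  19  20 290] [173.  222.5]
new [204 229  23  14 208] [215.7 235.5]
+x [(-0.9, [215.6, 234.9], [215.9, 236.1]), (-0.5, [216.4, 237.5], [217.5, 241.4]), (0, [217.1, 239.8], [218.9, 246.0]), (0.8, [217.3, 240.3], [219.2, 246.8]), (1.57, [216.3, 237.0], [217.3, 240.2])]
-x [(-0.9, [202.6, 190.2], [200.7, 183.9]), (-0.5, [202.6, 190.0], [200.6, 183.5]), (0, [202.9, 191.1], [201.4, 185.8]), (0.8, [204.2, 195.4], [203.9, 194.3]), (1.57, [205.6, 200.2], [206.7, 203.7])]
+y [(-0.9, [243.3, 202.0], [247.1, 197.9]), (-0.5, [245.2, 202.7], [250.8, 199.2]), (0, [246.3, 204.2], [252.9, 202.3]), (0.8, [244.7, 207.3], [249.6, 208.5]), (1.57, [240.3, 209.6], [240.9, 213.0])]
-y [(-0.9, [173.6, 222.0], [167.8, 220.5]), (-0.5, [172.3, 223.6], [165.2, 223.7]), (0, [172.2, 225.5], [165.2, 227.5]), (0.8, [175.5, 227.3], [171.8, 231.0]), (1.57, [180.7, 226.8], [182.2, 230.1])]
```

The clip is down: the strip in the wrist view is edge-on, and the centroid fits 1.57. Now the -x clip.

>>> {"api": "play_rows", "payload": {"plan": [0, 0, 0, 0, 0, -1, -1, 0, 0, 0, 0, 0, -1, -1, 0, 0, 0, 0, 0, -0.29, -1, 0, 0, 0, 0, 0, -0.29, -1, 0, 0, 0, 0, 0, -0.29, -1, 0, 0, 0, 0, 0, -0.29, -1, 0, 0, 0, 0, 0, -0.29, -1, 0, 0, 0, 0, 0, -0.29, -1, 0, 0, 0, 0, 0, -0.29, -1, 0, 0, 0, 0, 0, -0.29, -1, 0, 0, 0, 0, 0, -0.29, -1, 0, 0, 0, 0, 0, -0.29, -1, 0, 0, 0, 0, 0, -0.29, -1, 0, 0, 0, 0, 0, -0.29, -1, 0, 0, 0, 0.12, 0.03, 0, -1, 0, 0, 0, 0.12, 0.03, 0, -1, 0, 0, 0, 0.12, 0.03, 0, -1, 0, 0, 0, 0.12, 0.03, 0, -1, 0, 0, 0, 0.12, 0.03, 0, -1, 0, 0, 0, 0, 0, 0, -1]}}

```text
t: 19.3
ee_pos: [416.1, -226.4, 61.1]
eef_rot: [[-0.26, 0.966, -0.003], [0.966, 0.26, 0.001], [0.001, -0.002, -1.0]]
force: [-5.0, -1.4, -0.5]
finger_gap: 0.1
grip_force: 2.2
```

>>> {"api": "play_rows", "payload": {"plan": [0, 0, 0, 0.05, 0.01, 0, -1, 0, 0, 0, -0.55, -0.15, 0, -1, 0, 0, 0, 0, 0, 1, -1, 0, 0, 0, 0, 0, 1, -1, 0, 0, 0, 0, 0, 1, -1, 0, 0, 0, 0, 0, 1, -1, 0, 0, 0, 0, 0, 1, -1, 0, 0, 0, 0, 0, 0.5, -1, 0, 0, 0, 0.42, 0.95, 0, -1, 0, 0, 0, 0.42, 0.95, 0, -1, 0, 0, 0, 0.42, 0.95, 0, -1, 0, 0, 0, 0.42, 0.95, 0, -1, 0, 0, 0, 0.42, 0.95, 0, -1, 0, 0, 0, 0.42, 0.95, 0, -1, 0, 0, 0, 0.42, 0.95, 0, -1, 0, 0, 0, 0, 0, 0, -1, 0, 0, 0, 0, 0, 0, -1]}}

```text
t: 20.72
ee_pos: [466.3, -96.2, 171.2]
eef_rot: [[-0.261, 0.965, 0.001], [0.965, 0.261, -0.0], [-0.0, 0.001, -1.0]]
force: [-0.6, 0.0, -0.4]
finger_gap: 0.4
grip_force: 0.0
```

>>> {"api": "play_rows", "payload": {"plan": [0, 0, 0, 0, 0.05, -1, -1, 0, 0, 0, 0, 0, -1, -1, 0, 0, 0, 0, 0, -0.29, -1, 0, 0, 0, 0, 0, -0.29, -1, 0, 0, 0, 0, 0, -0.29, -1, 0, 0, 0, 0, 0, -0.29, -1, 0, 0, 0, 0, 0, -0.29, -1, 0, 0, 0, 0, 0, -0.29, -1, 0, 0, 0, 0, 0, -0.29, -1, 0, 0, 0, 0, 0, -0.29, -1, 0, 0, 0, 0, 0, -0.29, -1, 0, 0, 0, 0, 0, -0.29, -1, 0, 0, 0, 0, 0, -0.29, -1, 0, 0, 0, 0, 0, -0.29, -1, 0, 0, 0, 0.03, -0.11, 0, -1, 0, 0, 0, 0.03, -0.11, 0, -1, 0, 0, 0, 0.03, -0.11, 0, -1, 0, 0, 0, 0.03, -0.11, 0, -1, 0, 0, 0, 0.03, -0.11, 0, -1, 0, 0, 0, 0, 0, 0, -1]}}

```text
t: 22.38
ee_pos: [468.5, -106.5, 61.6]
eef_rot: [[-0.259, 0.966, -0.001], [0.966, 0.259, 0.001], [0.001, -0.0, -1.0]]
force: [-2.0, 2.5, -1.8]
finger_gap: 0.2
grip_force: 1.3
```

>>> {"api": "play_rows", "payload": {"plan": [0, 0, 0, 0.02, -0.07, 0, -1, 0, 0, 0, 0, 0, 0, -1]}}

```text
t: 22.55
ee_pos: [468.5, -106.5, 61.6]
eef_rot: [[-0.258, 0.966, -0.001], [0.966, 0.258, 0.003], [0.003, -0.0, -1.0]]
force: [-0.5, 5.9, -1.0]
finger_gap: 0.3
grip_force: 3.1
```

>>> {"api": "play_rows", "payload": {"plan": [0, 0, 0, -0.15, 0.58, 0, -1, 0, 0, 0, 0, 0, 1, -1, 0, 0, 0, 0, 0, 1, -1, 0, 0, 0, 0, 0, 1, -1, 0, 0, 0, 0, 0, 1, -1, 0, 0, 0, 0, 0, 1, -1, 0, 0, 0, 0, 0, 0.5, -1, 0, 0, 0, 0.25, -0.92, 0, -1, 0, 0, 0, 0.25, -0.92, 0, -1, 0, 0, 0, 0.25, -0.92, 0, -1, 0, 0, 0, 0.25, -0.92, 0, -1, 0, 0, 0, 0.25, -0.92, 0, -1, 0, 0, 0, 0.25, -0.92, 0, -1, 0, 0, 0, 0.25, -0.92, 0, -1, 0, 0, 0, 0.25, -0.92, 0, -1, 0, 0, 0, 0.25, -0.92, 0, -1, 0, 0, 0, 0.25, -0.92, 0, -1, 0, 0, 0, 0.25, -0.92, 0, -1, 0, 0, 0, 0.25, -0.92, 0, -1, 0, 0, 0, 0, 0, 0, -1]}}

```text
t: 24.22
ee_pos: [527.3, -321.2, 171.1]
eef_rot: [[-0.257, 0.966, 0.001], [0.966, 0.257, -0.003], [-0.003, 0.0, -1.0]]
force: [1.1, 0.5, 0.6]
finger_gap: 0.4
grip_force: 0.0
```

>>> {"api": "play_rows", "payload": {"plan": [0, 0, 0, -0.05, 0.2, -1, -1, 0, 0, 0, 0, 0, -1, -1, 0, 0, 0, 0, 0, -0.29, -1, 0, 0, 0, 0, 0, -0.29, -1, 0, 0, 0, 0, 0, -0.29, -1, 0, 0, 0, 0, 0, -0.29, -1, 0, 0, 0, 0, 0, -0.29, -1, 0, 0, 0, 0, 0, -0.29, -1, 0, 0, 0, 0, 0, -0.29, -1, 0, 0, 0, 0, 0, -0.29, -1, 0, 0, 0, 0, 0, -0.29, -1, 0, 0, 0, 0, 0, -0.29, -1, 0, 0, 0, 0, 0, -0.29, -1, 0, 0, 0, 0, 0, -0.29, -1, 0, 0, 0, -0.03, 0.12, 0, -1, 0, 0, 0, -0.03, 0.12, 0, -1, 0, 0, 0, -0.03, 0.12, 0, -1, 0, 0, 0, -0.03, 0.12, 0, -1, 0, 0, 0, -0.03, 0.12, 0, -1, 0, 0, 0, 0, 0, 0, -1]}}

```text
t: 25.88
ee_pos: [522.7, -304.2, 62.8]
eef_rot: [[-0.261, 0.965, 0.002], [0.965, 0.261, -0.007], [-0.007, -0.0, -1.0]]
force: [-0.8, -8.7, -2.7]
finger_gap: 0.4
grip_force: 4.0
```

>>> {"api": "play_rows", "payload": {"plan": [0, 0, 0, -0.02, 0.06, 0, -1, 0, 0, 0, 0, 0, 0, -1]}}

```text
t: 26.05
ee_pos: [522.8, -304.3, 63.0]
eef_rot: [[-0.261, 0.965, 0.003], [0.965, 0.261, -0.008], [-0.009, 0.0, -1.0]]
force: [0.2, -9.9, -2.9]
finger_gap: 0.8
grip_force: 4.9
```

At the stop. Back off, rise, and check everything in one last composite.

>>> {"api": "play_rows", "payload": {"plan": [0, 0, 0, 0.15, -0.55, 0, -1, 0, 0, 0, 0.03, -0.1, 0, -1, 0, 0, 0, 0, 0, 1, -1, 0, 0, 0, 0, 0, 1, -1, 0, 0, 0, 0, 0, 1, -1, 0, 0, 0, 0, 0, 1, -1, 0, 0, 0, 0, 0, 1, -1, 0, 0, 0, 0, 0, 1, -1, 0, 0, 0, 0, 0, 1, -1, 0, 0, 0, 0, 0, 1, -1, 0, 0, 0, -0.1, 0.5, 1, -1, 0, 0, 0, -0.2, 1, 1, -1, 0, 0, 0, -0.2, 1, 1, -1, 0, 0, 0, -0.2, 1, 1, -1, 0, 0, 0, 0, 0, 0, -1, 0, 0, 0, 0, 0, 0, -1, 0, 0, 0, 0, 0, 0, -1]}}

```text
t: 27.47
ee_pos: [511.2, -242.8, 301.3]
eef_rot: [[-0.26, 0.966, -0.001], [0.966, 0.26, 0.001], [0.001, -0.001, -1.0]]
force: [0.1, -0.6, 0.1]
finger_gap: 0.5
grip_force: 0.0
```

```bash
python3 look.py w7; python3 - <<'E'
from clip import *
from plant import cams
import pickle
w=pickle.load(open("w7.pkl","rb"));s=cams.camera("scene");t=cams.camera("top")
m=mask(w,(12,40,120),(32,200,255));k=cv2.connectedComponentsWithStats(m)
for i in range(1,k[0]):
    r=rect(cast(w,pts(k[1]==i),133))
    if k[2][i,4]>300 and 90<r[0][2]<110: print(k[2][i],r[0])
a=cv2.resize(s["image"][150:290,130:300,::-1],(400,330),interpolation=cv2.INTER_CUBIC)
x,y=proj(w,C+100*Z)[0].astype(int);print(x,y)
b=cv2.resize(w["image"][max(0,y-130):y+130,max(0,x-160):x+160,::-1],(400,330),interpolation=cv2.INTER_CUBIC)
e=cv2.resize(t["image"][60:330,60:480,::-1],(420,270));e=np.hstack([e,np.zeros((270,380,3),np.uint8)])
cv2.imwrite("pics/v7.png",np.vstack([np.hstack([b,a]),e]))
E
```

```text
t 27.52 [ 511.  -243.1  300.7] yaw 15.0 z [-0.002  0.001 -1.   ] gap 0.8 F [ 0.4 -0.5  0.1]
[266 105  17  92 823] [ 495.8 -203.1   99.4   18.2  105.1]
273 152
```

View pics/v7.png

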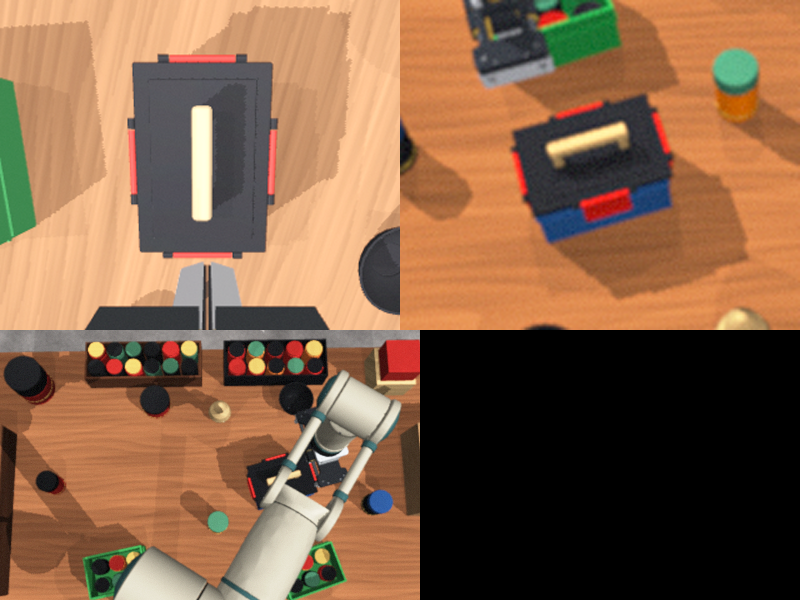

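All four clips show only edge-on strips at (202,59), (131,162), (272,162) and (202,255) in the wrist crop. The lid is square at (495.8,-203.1), 105.1°, and the surrounding objects are in place, so I'll hand in.

```bash
python3 -c "
from plant import manip
print(manip.hand_in())"
```

```text
the job is handed in; nothing more can be done
None
```

I set the lid squarely on the blue box, released it and folded all four clips down. In the last picture all four clips hang edge-on, the lid's handle is about 2.5 mm from the box's measured centre, and the surrounding objects look undisturbed. I handed the job in at about 28 s, and the hand-in call returned no verdict.

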